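Put the plaster scraper away in its slotted block

TASK

Take the wide steel scraper off the sloped carving rest and put it away in the slotted wooden block: blade down, slid edgewise into the slot until it sits fully home, then let go. The block sits up to 10 mm off the middle of its tray, so feel for the slot with the blade's edge; leave the plaster tile, the jar, the paintbrush and the other tools on the bench where they are.

Things in the scene. Friction and masses are not known exactly. Their poses are not given: they have to be found in the camera images.
- scraper: wide scraper, alike on both faces: steel blade 110 mm wide (y), 80 mm deep (z), 4 mm thick (x), with a wooden handle bar along its upper edge, 124 mm long (y), 24 mm thick (x), 30 mm tall (z = 80 to 110 mm). Origin: middle of the blade's free edge; z points from there to the handle. About 0.34 kg. Starts leaning on the rest, blade flat on the slope, free edge on the ledge
- scraper_handle (a point): centre of the scraper's handle bar (95 mm from the free edge), same axes as the scraper. At the start z leans 25 degrees towards the rest's -x. The handle and the blade's top 18 mm stand clear beyond the slope's upper end: pinch the handle across its 24 mm (x) with the gripper pointing down the slope, 25 degrees off vertical
- rest: fixed plywood carving rest: a board 200 mm wide (y), 18 mm thick, sloping down at 65 degrees towards the rest's +x, upper edge 131 mm above the bench, with a ledge across it that stands out 15 mm; corner of slope and ledge at x = 30, z = 75 mm. Foot board 170 x 200 mm. Origin: bench level, mid-width, 15 mm to -x of the foot board's middle; z up
- tray: fixed shallow dark wooden tray, 130 (x) x 180 (y) x 22 mm, floor and walls 8 mm; origin: centre of its underside, z up. A pale wooden block, 90 (x) x 150 (y) mm, top 65 mm above the bench, is fixed in it, square with it and centred in y, but anywhere from -10 to +10 mm off centre along the tray's x; that offset is not reported
- tray_top (a point): point 65 mm above the tray's origin, level with the block's top; axes as the tray's. The block has one straight slot along y, in its own middle and open at the top: 7 mm wide (x), 122 mm long (y), 45 mm deep (floor 20 mm above the bench), no chamfer. The slot's middle is thus within 10 mm of this point, along x
- tile: loose white plaster tile, 110 x 110 x 28 mm with a round relief, lying on the bench; origin: centre of its underside. Leave alone
- jar: loose amber glass jar, 64 mm across, 85 mm tall; origin: centre of its underside. Leave alone
- paintbrush: loose brush lying flat on the bench along its x axis; origin: on its underside. Leave alone
- mallet: loose hammer lying on the bench along its x axis. Leave alone
- cup: loose white plastic cup, 80 mm across, 75 mm tall; origin: centre of its underside. Leave alone
- oil: loose clear plastic bottle, 60 mm across, 140 mm tall; origin: centre of its underside. Leave alone
- spatula: loose spatula lying on the bench along its x axis. Leave alone

How it is judged (in metres and radians):
On the way, in this order (a step that is already met when the one before it is completed fails the run):
1. the scraper has been lifted off the rest: its free edge is more than 130 mm (level distance) from the rest's origin and more than 70 mm above the bench (horizontal distance between scraper and rest above 0.13 m and height (world z) of scraper above 0.07 m), for 0.1 s.
2. the blade has entered the slot: its free edge is at least 8 mm below the block's top, the blade upright within 0.15 rad (z of scraper in the frame of tray below 0.057 m and x of scraper in the frame of tray between -0.016 and 0.016 m and y of scraper in the frame of tray between -0.012 and 0.012 m and angle between scraper's own z axis and vertical below 0.15 rad), for 0.1 s.
At the end, for the whole second after the job is handed in: The scraper stands blade down in the block's slot, fully home: its free edge within 3 mm of the slot's floor, upright within 0.12 rad, its width along the slot (0.08 rad), released and at rest (z of scraper in the frame of tray between 0.015 and 0.023 m and x of scraper in the frame of tray between -0.016 and 0.016 m and y of scraper in the frame of tray between -0.012 and 0.012 m and angle between scraper's own z axis and vertical below 0.12 rad and angle between the y axis of scraper and the y axis of tray, either way round below 0.08 rad and linear speed of scraper below 0.02 m/s); the robot touches nothing.
It fails at once if the tile, jar, paintbrush, mallet, cup, bottle or spatula is moved more than 30 mm (distance of any of tile, jar, paintbrush, mallet, cup, oil, spatula from where it was at the start of the episode above 0.03 m).
It also fails if it takes over 54 s, if anything falls off the work surface, if the arm or the gripper's body presses on something with over 40 N, if the wrist force passes 120 N, or if a joint passes its speed limit or range.

ROBOT

A 6-joint arm with a two-finger parallel gripper is mounted at the origin on the work surface. World frame = base frame: x ahead of the robot, y to its left, z up, the work surface at z = 0. Lengths are in mm, angles in rad, forces in N, time in s.
With the tool pointing down it reaches from about 275 to 1000 mm from the base axis. Payload 8.4 kg.
Tool frame: the origin (TCP) lies at the very end of the fingers, on their centre line; the grasp point (between the pads) lies 19 mm behind it (manip.pinch_z is the distance from the TCP to the grasp point, in mm); z points along the fingers, y is the line along which they close (so a half turn about z gives the same grasp; the last joint's range is limited). The gripper opens to 85 mm and grips with 20 to 120 N. Pads are 22 mm wide; open, the fingers measure 114 mm over their backs; the gripper's body (76 mm by 85 mm) begins 54 mm behind the grasp point. The pads swing forward as they close: fully open they stand 13 mm farther back than shut.
Start: joints at [1.277, 0.353, 1.633, -0, 1.155, -0.002], TCP at [179.796, 598.583, 231.281] pointing down, gripper open.
Joint ranges: [-2.63, 2.63], [-0.92, 2.1], [0.06, 2.66], [-1.3, 4.44], [0, 2.69], [-3.02, 3.02]. Speed limits (rad/s): [2.22, 2.22, 2.79, 3.14, 3.14, 3.14].

INTERFACE

Orientations are given as a unit quaternion [x, y, z, w].
In Python, from station import manip, cams gives the robot as it stands.
- The arm moves only by the tool servo_tool, never from a script. Its argument "steps" is a list of rows, each an object of numbers: "dx", "dy", "dz": the shift along the tool's x, y, z in mm; "ax", "ay", "az": the turn, a rotation vector about the tool's x, y, z in rad; "claw": the finger opening in mm, from 0 to 85.4. In form: [{"dx": .., "dy": .., "dz": .., "ax": .., "ay": .., "az": .., "claw": ..}, ...]. A call has 1 to 5 rows; each row shifts and turns the commanded pose from where the row before left it, along the tool's axes as they then stand; what a row does not reach is not made up. A row lasts 1/8 s, in which the tool goes at most 62.5 mm and 10.7 degrees, less where a joint would pass 70% of its speed; a pose out of reach is approached as far as the arm can. A call is refused whole if a number of a shift passes 62.5 or a number of a turn 0.188, either way. A call with a gripper value outside its range is refused whole. The fingers move at their own pace and stop on an object; "squeeze" is the grip in N (left out, the last holds). Time passes only in rows, so rows that do not move let the fingers close. It gives the time, the measured TCP pose, the force, the opening and the grip force at its end, in the units of the state.
- manip.get_state(): the state, without advancing time (a new reading comes with each control period).
- cams.capture(name): name is "side" or "top"; returns a dict with "frame" (480x640x3 uint8, red, green, blue), "camera_matrix" (3x3 intrinsics, pixels), "extrinsics" (4x4, takes a point from camera to world coordinates). Camera axes: x right, y down, z forward; pixel columns grow to the right and rows downward; lengths in mm; the calibration is good to about 2 mm. A picture is of the moment at which its call begins. There is no depth.
- manip.sign_off(): hands the job in; it is judged then, once.
The state is a dict: "time": time; "q": joint angles; "joint_vel": joint speeds; "joint_efforts": joint torques, N m; "tool_pos": TCP position; "tool_rot": TCP orientation; "contact_force": force on the tool from outside, world axes, zero at the start; "ft_torque": the same for the moment, N m; "gripper_width": finger opening in mm; "finger_force": force on a finger pad.
Only numpy, scipy, OpenCV 4.12 (cv2) and the standard library are available. Lean on these libraries where they do the work, as an engineer would, in place of code of your own. Each camera call takes 0.05 s, during which the arm holds its last target. There are 200 camera calls.

## Working session

There is one attempt and no reset: what is moved stays moved. The work goes in short steps, Python scripts to look and compute and a tool call to move; the robot and the scene stay as the last step left them, time stands still between calls to the robot, and variables do not carry over. Pictures are saved under pics/ and viewed, at most 10 in all, crops included, and the job is handed in when it is done.

Besides the shell and the picture viewer there is one more tool, called by a JSON object that holds its "method" and its "body". servo_tool: Moves the arm, as the interface text tells. Its arguments: {"type":"object","properties":{"steps":{"type":"array","items":{"type":"object","properties":{"dx":{"type":"number"},"dy":{"type":"number"},"dz":{"type":"number"},"ax":{"type":"number"},"ay":{"type":"number"},"az":{"type":"number"},"claw":{"type":"number"}}}},"squeeze":{"type":"number"}},"required":["steps"]}

```bash
mkdir -p pics
python3 - <<'E'
from station import manip,cams
import cv2,numpy as np
for n in("side","top"):
    c=cams.capture(n);cv2.imwrite(f"pics/{n}0.png",c["frame"][:,:,::-1]);np.savez(f"{n}0.npz",**c)
    print(n,c["camera_matrix"].round(1).tolist(),c["extrinsics"].round(3).tolist())
s=manip.get_state();print(s["time"],s["tool_pos"],s["tool_rot"],s["contact_force"])
E
```

```text
side [[443.0, 0.0, 317.3], [0.0, 443.0, 241.6], [0.0, 0.0, 1.0]] [[0.811, -0.448, 0.377, 200.08], [-0.585, -0.627, 0.514, -489.432], [0.006, -0.638, -0.77, 876.464], [0.0, 0.0, 0.0, 1.0]]
top [[444.9, 0.0, 315.1], [0.0, 444.9, 237.3], [0.0, 0.0, 1.0]] [[-0.003, -0.999, 0.039, 508.355], [-1.0, 0.002, -0.015, 12.786], [0.014, -0.039, -0.999, 1376.14], [0.0, 0.0, 0.0, 1.0]]
0.1 [179.65531982 598.17005458 230.63029992] [ 1.45367711e-01  9.89377491e-01 -6.32478512e-04 -9.62681675e-05] [ 0.71624414 -0.22012529  0.55234395]
```

View pics/side0.png

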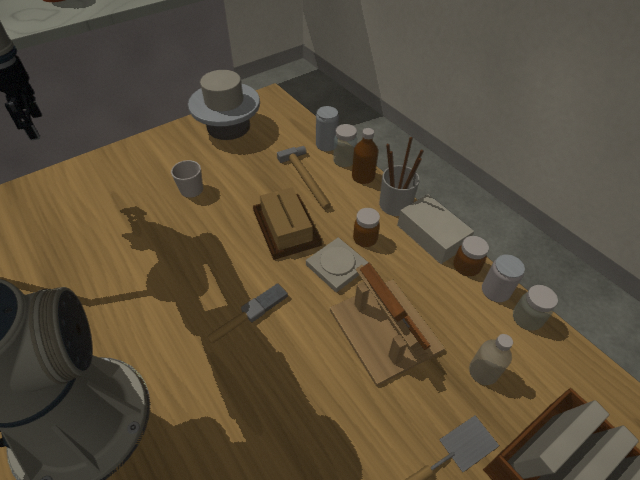

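View pics/top0.png

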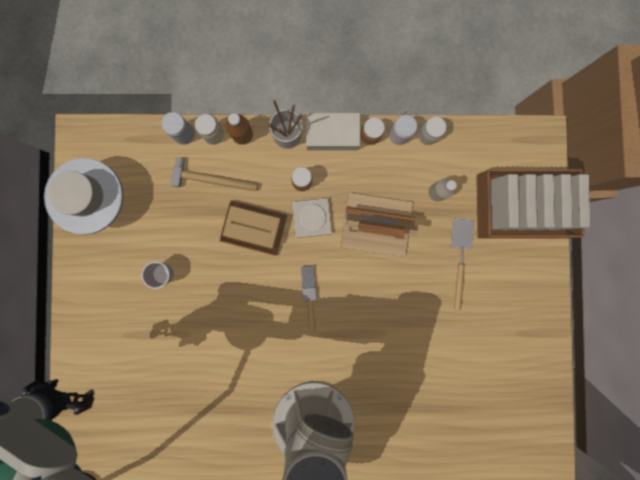

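The side view shows the scraper on the rest at about (395,300), with the block's slot at (285,210). In the top view the rest is at about (378,223) and the tray at (254,227). I'll enlarge both.

Run:
```python
import cv2,numpy as np
t=cv2.imread("pics/top0.png");s=cv2.imread("pics/side0.png")
a=cv2.resize(t[180:265,210:420],(798,323),interpolation=cv2.INTER_CUBIC)
cv2.imwrite("pics/c_top.png",a)
b=cv2.resize(s[170:390,240:450],None,fx=2.7,fy=2.7,interpolation=cv2.INTER_CUBIC)
cv2.imwrite("pics/c_side.png",b)
```

```text
(no output)
```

View pics/c_top.png

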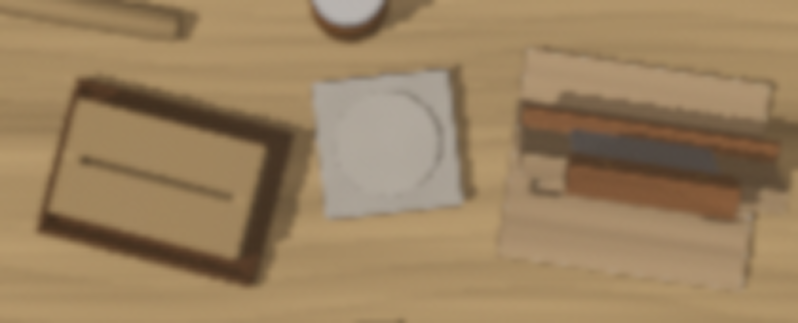

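View pics/c_side.png

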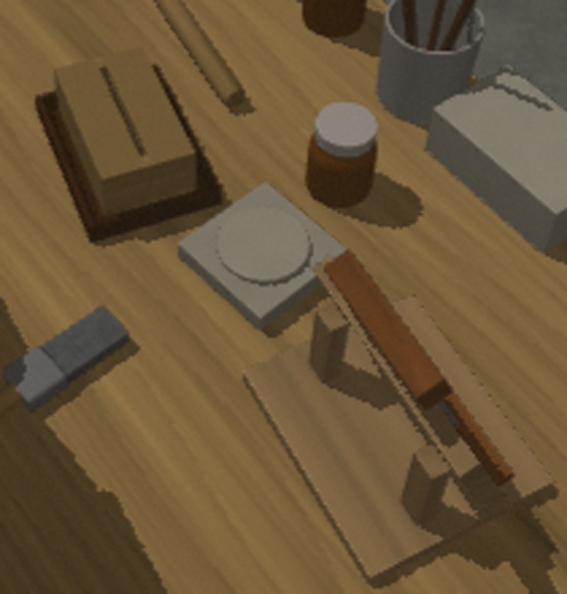

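Both crops are clear. In the top crop the slot runs from (82,159) to (231,198), the tray corners are at (80,80), (297,128), (255,285) and (40,232), and the foot board is a clean quad. The handle is the orange bar, spanning (568,162) to (742,216) in the top crop and (330,255) to (447,400) in the side crop.

```bash
cat > h.py <<'E'
import numpy as np,cv2
def ld(n): return dict(np.load(n))
def ray(c,p):
    E=c["extrinsics"];d=np.linalg.inv(c["camera_matrix"])@[p[0],p[1],1];return E[:3,3],E[:3,:3]@d
def onz(c,p,z):
    o,d=ray(c,p);return o+d*(z-o[2])/d[2]
def tri(c1,p1,c2,p2):
    o1,d1=ray(c1,p1);o2,d2=ray(c2,p2)
    s=np.linalg.lstsq(np.c_[d1,-d2],o2-o1,rcond=None)[0]
    a,b=o1+s[0]*d1,o2+s[1]*d2;return (a+b)/2,np.linalg.norm(a-b)
def proj(c,P):
    E=np.linalg.inv(c["extrinsics"]);q=c["camera_matrix"]@(E[:3,:3]@P+E[:3,3]);return q[:2]/q[2]
E
python3 - <<'E'
from h import *
np.set_printoptions(precision=1,suppress=True)
T=ld("top0.npz");S=ld("side0.npz")
t=lambda u,v:(210+u/3.8-.4,180+v/3.8-.4); s=lambda u,v:(240+u/2.7-.3,170+v/2.7-.3)
for n,c,f,pts,z in(("slotT",T,t,[(82,159),(231,198)],65),("slotS",S,s,[(106,68),(142,153)],65),
  ("blockS",S,s,[(55,72),(143,49),(196,153),(102,186)],65),
  ("trayT",T,t,[(80,80),(297,128),(255,285),(40,232)],22),
  ("footT",T,t,[(528,47),(776,84),(745,289),(500,256)],15),("footS",S,s,[(414,297),(555,490),(372,578),(245,372)],15)):
    P=np.array([onz(c,f(*p),z) for p in pts]);print(n,P[:,:2].tolist() and P[:,:2].round(1).tolist(),"mean",P.mean(0),"sides",np.linalg.norm(np.roll(P,-1,0)-P,axis=1),
      "yaws",np.degrees(np.arctan2(*(np.roll(P,-1,0)-P)[:,[1,0]].T)))
for n,c in(("top",T),("side",S)):
    hsv=cv2.cvtColor(c["frame"],cv2.COLOR_RGB2HSV)
    m=((hsv[...,0]<13)&(hsv[...,1]>140)&(hsv[...,2]>60)).astype(np.uint8)
    k,l,st,ce=cv2.connectedComponentsWithStats(m)
    for i in range(1,k):
        if st[i,4]>60 :
            r=cv2.minAreaRect(np.argwhere(l==i)[:,::-1].astype(np.float32));print(n,st[i],ce[i],cv2.boxPoints(r).tolist())
# handle ends top face upper corners
print("triL",tri(T,t(566,193),S,s(330,262)),"triR",tri(T,t(739,216),S,s(420,405)))
E
```

```text
slotT [[607.0, 240.7], [576.5, 125.4]] mean [591.8 183.   65. ] sides [119.3 119.3] yaws [-104.8   75.2]
slotS [[609.0, 238.6], [576.3, 127.3]] mean [592.6 182.9  65. ] sides [116. 116.] yaws [-106.4   73.6]
blockS [[566.1, 262.4], [652.8, 239.9], [616.1, 98.9], [525.7, 115.4]] mean [590.2 179.1  65. ] sides [ 89.5 145.7  91.9 152.5] yaws [ -14.6 -104.6  169.6   74.6]
trayT [[673.8, 250.1], [634.9, 76.2], [509.1, 109.8], [551.9, 281.4]] mean [592.4 179.4  22. ] sides [178.2 130.2 176.8 125.8] yaws [-102.6  165.1   76.   -14.4]
footT [[701.1, -110.4], [670.9, -311.6], [504.8, -284.6], [531.9, -86.9]] mean [ 602.2 -198.4   15. ] sides [203.4 168.2 199.6 170.8] yaws [-98.6 170.8  82.2  -7.9]
footS [[699.3, -112.7], [666.0, -312.6], [504.2, -282.8], [533.7, -87.3]] mean [ 600.8 -198.8   15. ] sides [202.6 164.5 197.8 167.6] yaws [-99.5 169.6  81.4  -8.7]
triL (array([ 575.4, -123.5,  176.1]), np.float64(3.8594324374991453)) triR (array([ 556.9, -247.3,  165.2]), np.float64(2.036094126453527))
```

The measurements agree with each other and with the given sizes:

- **Slot:** middle about (592.3, 181.8), direction about 75°. Length reads 119 mm against the true 122.
- **Foot board:** 203 x 169 mm against 200 x 170, with a rest yaw of -8.7°.
- **Handle:** 125 mm long, its top-back edge at z ≈ 170, as expected. Centre is about (581, -188, 162).

Next I'll plan the approach.

```bash
cat >> h.py <<'E'
from scipy.spatial.transform import Rotation as Ro
def frame(yaw,tilt):
    "tool y along yaw (deg, raised by tilt), z down leaning tilt towards yaw"
    a=np.radians(yaw);k=np.radians(tilt);h=np.array([np.cos(a),np.sin(a),0]);u=np.array([0,0,1.])
    y=h*np.cos(k)+u*np.sin(k);z=h*np.sin(k)-u*np.cos(k);return Ro.from_matrix(np.c_[np.cross(y,z),y,z])
def plan(p,R,N,P,Q):
    "print N rows from P,Q to p,R"
    r=(Q.inv()*R).as_rotvec()/N;d=(np.array(p)-P)/N
    print("turn/row",r.round(3))
    for i in range(N):
        print((Q.inv().apply(d)).round(1)); Q=Q*Ro.from_rotvec(r)
def now():
    from station import manip
    s=manip.get_state();return s["tool_pos"],Ro.from_quat(s["tool_rot"]),s
HC=np.array([581,-188,162.])
E
python3 - <<'E'
from h import *
P,Q,s=now();R=frame(-8.7,25);z=R.apply([0,0,1]);print(z)
plan(HC-100*z,R,20,P,Q)
E
```

```text
[ 0.41775557 -0.06392558 -0.90630779]
turn/row [-0.018 -0.016  0.07 ]
[-28.4 -32.2  -1.1]
[-30.6 -30.1  -1.2]
[-32.7 -27.8  -1.2]
[-34.6 -25.4  -1.1]
[-36.3 -22.9  -1. ]
[-37.8 -20.3  -0.8]
[-39.2 -17.6  -0.6]
[-40.3 -14.8  -0.3]
[-41.3 -11.9   0.1]
[-42.   -9.    0.6]
[-42.5  -6.    1.1]
[-42.8  -3.    1.7]
[-42.9  -0.1   2.3]
[-42.7   2.9   3. ]
[-42.4   5.8   3.8]
[-41.8   8.7   4.6]
[-41.   11.5   5.4]
[-40.   14.3   6.2]
[-38.8  16.9   7.1]
[-37.4  19.5   8.1]
```

{"method": "servo_tool", "body": {"steps": [{"dx": -28, "dy": -32, "dz": -5, "ax": -0.018, "ay": -0.016, "az": 0.07, "claw": 60}, {"dx": -31, "dy": -30, "dz": -5, "ax": -0.018, "ay": -0.016, "az": 0.07}, {"dx": -33, "dy": -28, "dz": -5, "ax": -0.018, "ay": -0.016, "az": 0.07}, {"dx": -35, "dy": -25, "dz": -5, "ax": -0.018, "ay": -0.016, "az": 0.07}, {"dx": -36, "dy": -23, "dz": -5, "ax": -0.018, "ay": -0.016, "az": 0.07}], "squeeze": 80}}

```text
invalid input at $.steps[1]: expected keys dx, dy, dz, ax, ay, az, claw
```

{"method": "servo_tool", "body": {"steps": [{"dx": -38, "dy": -20, "dz": -1, "ax": -0.018, "ay": -0.016, "az": 0.07}, {"dx": -39, "dy": -18, "dz": -1, "ax": -0.018, "ay": -0.016, "az": 0.07}, {"dx": -40, "dy": -15, "dz": 0, "ax": -0.018, "ay": -0.016, "az": 0.07}, {"dx": -41, "dy": -12, "dz": 0, "ax": -0.018, "ay": -0.016, "az": 0.07}, {"dx": -42, "dy": -9, "dz": 1, "ax": -0.018, "ay": -0.016, "az": 0.07}]}}

```text
invalid input at $.steps[0]: expected keys dx, dy, dz, ax, ay, az, claw
```

{"method": "servo_tool", "body": {"steps": [{"dx": -42, "dy": -6, "dz": 1, "ax": -0.018, "ay": -0.016, "az": 0.07}, {"dx": -43, "dy": -3, "dz": 2, "ax": -0.018, "ay": -0.016, "az": 0.07}, {"dx": -43, "dy": 0, "dz": 2, "ax": -0.018, "ay": -0.016, "az": 0.07}, {"dx": -43, "dy": 3, "dz": 3, "ax": -0.018, "ay": -0.016, "az": 0.07}, {"dx": -42, "dy": 6, "dz": 4, "ax": -0.018, "ay": -0.016, "az": 0.07}]}}

```text
invalid input at $.steps[0]: expected keys dx, dy, dz, ax, ay, az, claw
```

Run:
```python
from h import *
P,Q,s=now();R=frame(-8.7,25);z=R.apply([0,0,1]);print(P,s["time"],s["q"])
plan(HC-100*z,R,5,P,Q)
```

```text
[179.65531982 598.17005458 230.63029992] 0.1 [ 1.27662261e+00  3.53593318e-01  1.63405381e+00  3.85919718e-06
  1.15522504e+00 -2.40597429e-03]
turn/row [-0.072 -0.062  0.281]
[-113.7 -128.7   -4.2]
[-145.2  -91.7   -4.1]
[-165.1  -47.6    0.6]
[-171.5   -0.2    9.4]
[-164.1   46.2   21.5]
```

Every row needs all seven keys, so the calls were refused and nothing moved. I'll resend them.

{"method": "servo_tool", "body": {"steps": [{"dx": -28, "dy": -32, "dz": -5, "ax": -0.018, "ay": -0.016, "az": 0.07, "claw": 60}, {"dx": -31, "dy": -30, "dz": -5, "ax": -0.018, "ay": -0.016, "az": 0.07, "claw": 60}, {"dx": -33, "dy": -28, "dz": -5, "ax": -0.018, "ay": -0.016, "az": 0.07, "claw": 60}, {"dx": -35, "dy": -25, "dz": -5, "ax": -0.018, "ay": -0.016, "az": 0.07, "claw": 60}, {"dx": -36, "dy": -23, "dz": -5, "ax": -0.018, "ay": -0.016, "az": 0.07, "claw": 60}], "squeeze": 80}}

```text
time: 0.72
tool_pos: [269.7, 402.0, 256.0]
tool_rot: [0.316, 0.947, 0.039, 0.046]
contact_force: [-0.2, -0.3, 0.2]
gripper_width: 59.7
finger_force: 0.0
```

{"method": "servo_tool", "body": {"steps": [{"dx": -38, "dy": -20, "dz": -1, "ax": -0.018, "ay": -0.016, "az": 0.07, "claw": 60}, {"dx": -39, "dy": -18, "dz": -1, "ax": -0.018, "ay": -0.016, "az": 0.07, "claw": 60}, {"dx": -40, "dy": -15, "dz": 0, "ax": -0.018, "ay": -0.016, "az": 0.07, "claw": 60}, {"dx": -41, "dy": -12, "dz": 0, "ax": -0.018, "ay": -0.016, "az": 0.07, "claw": 60}, {"dx": -42, "dy": -9, "dz": 1, "ax": -0.018, "ay": -0.016, "az": 0.07, "claw": 60}]}}

```text
time: 1.35
tool_pos: [359.1, 207.5, 261.9]
tool_rot: [0.475, 0.872, 0.076, 0.09]
contact_force: [-0.3, 0.6, 0.2]
gripper_width: 60.2
finger_force: 0.0
```

{"method": "servo_tool", "body": {"steps": [{"dx": -42, "dy": -6, "dz": 1, "ax": -0.018, "ay": -0.016, "az": 0.07, "claw": 60}, {"dx": -43, "dy": -3, "dz": 2, "ax": -0.018, "ay": -0.016, "az": 0.07, "claw": 60}, {"dx": -43, "dy": 0, "dz": 2, "ax": -0.018, "ay": -0.016, "az": 0.07, "claw": 60}, {"dx": -43, "dy": 3, "dz": 3, "ax": -0.018, "ay": -0.016, "az": 0.07, "claw": 60}, {"dx": -42, "dy": 6, "dz": 4, "ax": -0.018, "ay": -0.016, "az": 0.07, "claw": 60}]}}

```text
time: 1.98
tool_pos: [449.8, 13.2, 268.5]
tool_rot: [0.618, 0.767, 0.11, 0.132]
contact_force: [0.2, 0.5, -0.4]
gripper_width: 59.7
finger_force: 0.0
```

Run:
```python
from h import *
P,Q,s=now();R=frame(-8.7,25);z=R.apply([0,0,1]);print(P,s["time"],s["q"])
plan(HC-100*z,R,5,P,Q)
```

```text
[449.81744432  13.20049061 268.4618958 ] 1.975 [ 0.02797168 -0.15511194  2.168017   -0.00366064  0.78328018 -0.18534687]
turn/row [-0.017 -0.015  0.071]
[-41.5   7.1   8.8]
[-40.7   9.9   9.5]
[-39.8  12.5  10.3]
[-38.7  15.1  11.1]
[-37.3  17.6  12. ]
```

{"method": "servo_tool", "body": {"steps": [{"dx": -41.5, "dy": 7, "dz": 9, "ax": -0.017, "ay": -0.015, "az": 0.071, "claw": 60}, {"dx": -41, "dy": 10, "dz": 9.5, "ax": -0.017, "ay": -0.015, "az": 0.071, "claw": 60}, {"dx": -40, "dy": 12.5, "dz": 10, "ax": -0.017, "ay": -0.015, "az": 0.071, "claw": 60}, {"dx": -39, "dy": 15, "dz": 11, "ax": -0.017, "ay": -0.015, "az": 0.071, "claw": 60}, {"dx": -37, "dy": 17.5, "dz": 12, "ax": -0.017, "ay": -0.015, "az": 0.071, "claw": 60}]}}

```text
time: 2.6
tool_pos: [539.3, -181.9, 252.4]
tool_rot: [0.741, 0.636, 0.141, 0.164]
contact_force: [0.6, 1.7, 0.6]
gripper_width: 59.9
finger_force: 0.0
```

Run:
```python
from h import *
from station import cams
P,Q,s=now();R=frame(-8.7,25);z=R.apply([0,0,1]);print(P,s["time"])
plan(HC+17*z,R,5,P,Q)
t=cams.capture("top")["frame"];u=cams.capture("side")["frame"]
a=np.vstack([cv2.resize(f[...,::-1],None,fx=3,fy=3) for f in (t[175:265,320:450],u[190:300,320:450])])
cv2.imwrite("pics/app.png",a)
```

```text
[ 539.34006558 -181.90658054  252.39040146] 2.6
turn/row [ 0.  0. -0.]
[ 0.1 -0.  23.3]
[ 0.1 -0.  23.3]
[ 0.1 -0.  23.3]
[ 0.1 -0.  23.3]
[ 0.1 -0.  23.3]
```

View pics/app.png

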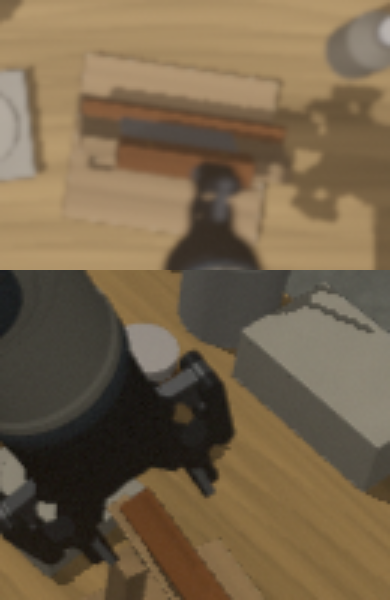

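The gripper is lined up above the handle, allowing for parallax. The handle spans columns 118–250 in the crop, which puts its middle at y ≈ -186. I'll go down along the tool axis.

{"method": "servo_tool", "body": {"steps": [{"dx": 0, "dy": 0, "dz": 24, "ax": 0, "ay": 0, "az": 0, "claw": 60}, {"dx": 0, "dy": 0, "dz": 24, "ax": 0, "ay": 0, "az": 0, "claw": 60}, {"dx": 0, "dy": 0, "dz": 20, "ax": 0, "ay": 0, "az": 0, "claw": 60}, {"dx": 0, "dy": 0, "dz": 15, "ax": 0, "ay": 0, "az": 0, "claw": 60}]}}

```text
time: 3.2
tool_pos: [573.6, -185.0, 176.5]
tool_rot: [0.74, 0.637, 0.141, 0.164]
contact_force: [-0.1, 0.8, -0.8]
gripper_width: 60.2
finger_force: 0.0
```

{"method": "servo_tool", "body": {"steps": [{"dx": 0, "dy": 0, "dz": 12, "ax": 0, "ay": 0, "az": 0, "claw": 60}, {"dx": 0, "dy": 0, "dz": 12, "ax": 0, "ay": 0, "az": 0, "claw": 60}, {"dx": 0, "dy": 0, "dz": 10, "ax": 0, "ay": 0, "az": 0, "claw": 60}]}}

```text
time: 3.58
tool_pos: [588.4, -187.9, 146.3]
tool_rot: [0.74, 0.637, 0.141, 0.164]
contact_force: [-0.5, -1.0, 0.9]
gripper_width: 59.8
finger_force: 0.0
```

{"method": "servo_tool", "body": {"steps": [{"dx": 0, "dy": 0, "dz": 0, "ax": 0, "ay": 0, "az": 0, "claw": 34}, {"dx": 0, "dy": 0, "dz": 0, "ax": 0, "ay": 0, "az": 0, "claw": 30}, {"dx": 0, "dy": 0, "dz": 0, "ax": 0, "ay": 0, "az": 0, "claw": 27}], "squeeze": 20}}

```text
time: 3.95
tool_pos: [588.2, -188.0, 147.2]
tool_rot: [0.74, 0.637, 0.141, 0.165]
contact_force: [0.5, -0.4, -0.2]
gripper_width: 26.8
finger_force: 0.0
```

{"method": "servo_tool", "body": {"steps": [{"dx": 0, "dy": 0, "dz": 0, "ax": 0, "ay": 0, "az": 0, "claw": 24}, {"dx": 0, "dy": 0, "dz": 0, "ax": 0, "ay": 0, "az": 0, "claw": 15}, {"dx": 0, "dy": 0, "dz": 0, "ax": 0, "ay": 0, "az": 0, "claw": 15}], "squeeze": 90}}

```text
time: 4.32
tool_pos: [587.8, -187.9, 147.2]
tool_rot: [0.74, 0.637, 0.141, 0.164]
contact_force: [-4.8, -0.2, 6.7]
gripper_width: 23.2
finger_force: 88.2
```

{"method": "servo_tool", "body": {"steps": [{"dx": 0, "dy": 1, "dz": -10, "ax": 0, "ay": 0, "az": 0, "claw": 15}, {"dx": 0, "dy": 1, "dz": -25, "ax": 0, "ay": 0, "az": 0, "claw": 15}, {"dx": 0, "dy": 0, "dz": -40, "ax": 0, "ay": 0, "az": 0, "claw": 15}, {"dx": 0, "dy": 0, "dz": -40, "ax": 0, "ay": 0, "az": 0, "claw": 15}]}}

```text
time: 4.82
tool_pos: [540.4, -180.4, 252.4]
tool_rot: [0.74, 0.637, 0.14, 0.164]
contact_force: [-0.5, -0.3, -3.4]
gripper_width: 22.8
finger_force: 89.3
```

Run:
```python
from h import *
P,Q,s=now();R=frame(-14.8,0);print(P,s["gripper_width"])
# held: edge about 95-19=76 below TCP ; edge 30 above block top
plan([592.3,181.8,65+25+80],R,10,P,Q)
```

```text
[ 540.44090604 -180.44668539  252.38893165] 22.825023358447318
turn/row [ 0.043 -0.002  0.011]
[36.6 -3.7  7.3]
[36.6 -3.8  7.4]
[36.5 -3.9  7.5]
[36.5 -3.9  7.6]
[36.5 -4.   7.7]
[36.5 -4.   7.8]
[36.5 -4.1  7.9]
[36.4 -4.1  7.9]
[36.4 -4.2  8. ]
[36.4 -4.2  8.1]
```

{"method": "servo_tool", "body": {"steps": [{"dx": 36.5, "dy": -3.7, "dz": 5, "ax": 0.043, "ay": -0.002, "az": 0.011, "claw": 15}, {"dx": 36.5, "dy": -3.8, "dz": 5, "ax": 0.043, "ay": -0.002, "az": 0.011, "claw": 15}, {"dx": 36.5, "dy": -3.9, "dz": 5, "ax": 0.043, "ay": -0.002, "az": 0.011, "claw": 15}, {"dx": 36.5, "dy": -3.9, "dz": 5, "ax": 0.043, "ay": -0.002, "az": 0.011, "claw": 15}, {"dx": 36.5, "dy": -4, "dz": 5, "ax": 0.043, "ay": -0.002, "az": 0.011, "claw": 15}]}}

```text
time: 5.45
tool_pos: [563.1, 1.8, 222.5]
tool_rot: [0.772, 0.627, 0.072, 0.083]
contact_force: [0.7, -0.4, -2.9]
gripper_width: 22.7
finger_force: 89.3
```

{"method": "servo_tool", "body": {"steps": [{"dx": 36.5, "dy": -4, "dz": 5, "ax": 0.043, "ay": -0.002, "az": 0.011, "claw": 15}, {"dx": 36.5, "dy": -4, "dz": 5, "ax": 0.043, "ay": -0.002, "az": 0.011, "claw": 15}, {"dx": 36.5, "dy": -4, "dz": 5, "ax": 0.043, "ay": -0.002, "az": 0.011, "claw": 15}, {"dx": 36.5, "dy": -4, "dz": 5, "ax": 0.043, "ay": -0.002, "az": 0.011, "claw": 15}, {"dx": 36.5, "dy": -4, "dz": 5, "ax": 0.043, "ay": -0.002, "az": 0.011, "claw": 15}]}}

```text
time: 6.08
tool_pos: [588.7, 183.5, 196.4]
tool_rot: [0.793, 0.609, 0.003, 0.001]
contact_force: [0.5, -0.5, -2.8]
gripper_width: 22.9
finger_force: 89.3
```

Run:
```python
from h import *
from station import cams
P,Q,s=now();R=frame(-14.8,0);print(P,s["gripper_width"],s["q"][5])
plan([592.3,181.8,65+15+80],R,3,P,Q)
t=cams.capture("top");u=cams.capture("side");np.savez("side1.npz",**u);np.savez("top1.npz",**t)
a=cv2.resize(u["frame"][110:270,200:360,::-1],None,fx=3.7,fy=3.7,interpolation=cv2.INTER_CUBIC)
cv2.imwrite("pics/over.png",a)
```

```text
[588.70610577 183.46789437 196.36838217] 22.880372561964446 0.5605594652143068
turn/row [ 0.001 -0.001 -0.001]
[-0.3  1.2 12.1]
[-0.3  1.3 12.1]
[-0.2  1.3 12.1]
```

View pics/over.png

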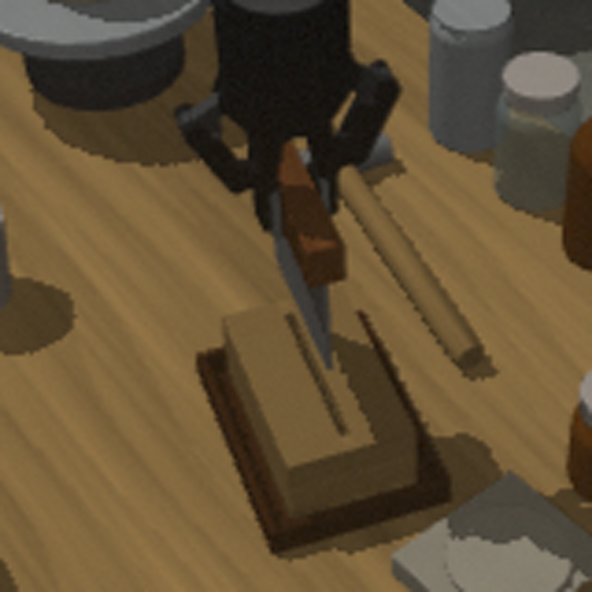

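The blade hangs upright just above the slot and parallel to it. Its near lower corner is at crop (330,365), and the slot's near end is at (345,432). I'll use the corner to find how far off centre the scraper is gripped along its width.

Run:
```python
from h import *
S=ld("side1.npz");np.set_printoptions(precision=1,suppress=True)
P=np.array([588.7,183.5,196.4]);a=np.radians(-14.8);X=np.array([np.cos(a),np.sin(a)]);Y=np.array([-X[1],X[0]])
f=lambda u,v:(200+u/3.7-.4,110+v/3.7-.4)
for z in(115,120,125):
    c=onz(S,f(330,367),z)[:2];print(z,c,"rel tcp x,y",(c-P[:2])@X,(c-P[:2])@Y)
sl=np.array([onz(S,f(*p),65)[:2] for p in((291,316),(345,432))]);print("slot",sl,sl.mean(0),"rel tcp",(sl-P[:2])@X,(sl-P[:2])@Y)
# handle lower-near corners
for q,z in(((308,286),130),((344,277),130),((301,245),160),((345,238),160)):
    c=onz(S,f(*q),z)[:2];print(q,(c-P[:2])@X,(c-P[:2])@Y)
T=ld("top1.npz");cv2.imwrite("pics/t1.png",cv2.resize(T["frame"][190:260,220:300,::-1],None,fx=6,fy=6,interpolation=cv2.INTER_CUBIC))
```

```text
115 [577.4 140.6] rel tcp x,y 0.023601896296362612 -44.39933296612726
120 [574.9 136.4] rel tcp x,y -1.3149564492769554 -49.03171504342269
125 [572.4 132.3] rel tcp x,y -2.6535147948501616 -53.6640971207181
slot [[607.2 239.3]
 [577.4 126.5]] [592.3 182.9] rel tcp [3.7 3.6] [ 58.7 -58. ]
(308, 286) 6.113841694871579 16.73747259372294
(344, 277) 31.085493363591315 16.53083756451929
(301, 245) 5.431457618273612 23.993270806178796
(345, 238) 34.24526753702264 20.3356862748245
```

View pics/t1.png

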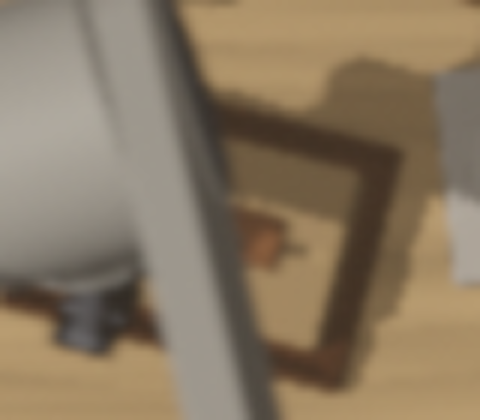

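The top view shows the handle's near end at crop (285,245), with the slot peeking out beside it at (300,248), so the slot is aligned. I'll cross-check the offset along the width.

Run:
```python
from h import *
S=ld("side1.npz");T=ld("top1.npz")
P=np.array([588.7,183.5,196.4]);a=np.radians(-14.8);X=np.array([np.cos(a),np.sin(a)]);Y=np.array([-X[1],X[0]])
f=lambda u,v:(200+u/3.7-.4,110+v/3.7-.4);g=lambda u,v:(220+u/6-.4,190+v/6-.4)
for q,z in(((308,286),200),((344,277),200),((301,245),230),((345,238),230)):
    c=onz(S,f(*q),z)[:2];print("side",q,(c-P[:2])@X,(c-P[:2])@Y)
for q in((282,222),(272,268)):
    c=onz(T,g(*q),228)[:2];print("top",q,(c-P[:2])@X,(c-P[:2])@Y)
```

```text
side (308, 286) -13.573662139925812 -55.15222120221227
side (344, 277) 9.056260951019802 -55.33947893273045
side (301, 245) -15.013737293676725 -51.61551763525764
side (345, 238) 10.984903611073884 -54.915748568882826
top (282, 222) 8.7506225541159 -62.180014230462625
top (272, 268) -11.480822676782864 -63.118496243099095
```

The views agree that the slot lies about +4.5 mm along tool y. The blade sits a few mm towards +x, so dx is -3. I'll align and go down to just above the block.

{"method": "servo_tool", "body": {"steps": [{"dx": -3, "dy": 4.5, "dz": 20, "ax": 0, "ay": 0, "az": 0, "claw": 15}, {"dx": 0, "dy": 0, "dz": 20, "ax": 0, "ay": 0, "az": 0, "claw": 15}, {"dx": 0, "dy": 0, "dz": 5, "ax": 0, "ay": 0, "az": 0, "claw": 15}, {"dx": 0, "dy": 0, "dz": 2, "ax": 0, "ay": 0, "az": 0, "claw": 15}, {"dx": 0, "dy": 0, "dz": 0, "ax": 0, "ay": 0, "az": 0, "claw": 15}]}}

```text
time: 6.8
tool_pos: [593.1, 178.1, 149.8]
tool_rot: [0.793, 0.609, 0.004, 0.001]
contact_force: [0.8, -0.5, -3.2]
gripper_width: 22.6
finger_force: 89.1
```

Run:
```python
from h import *
from station import cams
u=cams.capture("side")
cv2.imwrite("pics/low.png",cv2.resize(u["frame"][160:250,240:340,::-1],None,fx=6,fy=6,interpolation=cv2.INTER_CUBIC))
```

```text
(no output)
```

View pics/low.png

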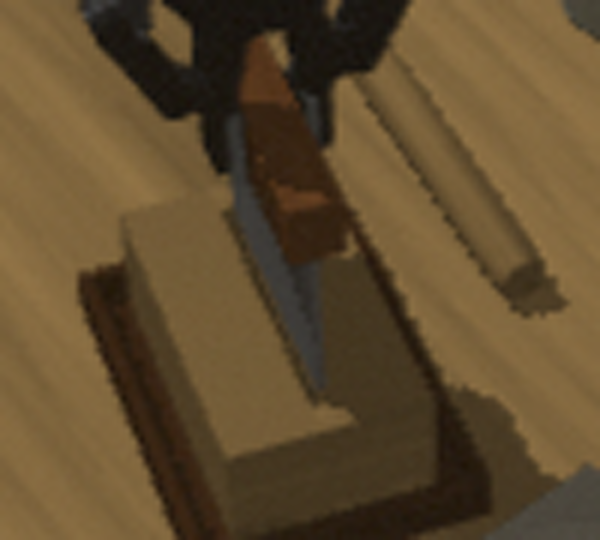

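The blade edge is now just above the slot. Its near corner is at (318,398), right by the slot's near end, and a thin dark strip of slot shows along its left side. I'll feel downward in small steps.

{"method": "servo_tool", "body": {"steps": [{"dx": 0, "dy": 0, "dz": 3, "ax": 0, "ay": 0, "az": 0, "claw": 15}, {"dx": 0, "dy": 0, "dz": 2, "ax": 0, "ay": 0, "az": 0, "claw": 15}, {"dx": 0, "dy": 0, "dz": 2, "ax": 0, "ay": 0, "az": 0, "claw": 15}, {"dx": 0, "dy": 0, "dz": 1, "ax": 0, "ay": 0, "az": 0, "claw": 15}]}}

```text
time: 7.35
tool_pos: [592.6, 178.6, 141.3]
tool_rot: [0.793, 0.609, 0.003, 0.001]
contact_force: [-1.3, 0.0, -3.6]
gripper_width: 22.8
finger_force: 89.5
```

{"method": "servo_tool", "body": {"steps": [{"dx": 0, "dy": 0, "dz": 1, "ax": 0, "ay": 0, "az": 0, "claw": 15}, {"dx": 0, "dy": 0, "dz": 1, "ax": 0, "ay": 0, "az": 0, "claw": 15}]}}

```text
time: 7.6
tool_pos: [592.6, 178.5, 139.1]
tool_rot: [0.793, 0.609, 0.003, 0.001]
contact_force: [-2.3, 0.8, -2.5]
gripper_width: 22.6
finger_force: 89.6
```

{"method": "servo_tool", "body": {"steps": [{"dx": 0, "dy": 0, "dz": 1, "ax": 0, "ay": 0, "az": 0, "claw": 15}, {"dx": 0, "dy": 0, "dz": 1, "ax": 0, "ay": 0, "az": 0, "claw": 15}, {"dx": 0, "dy": 0, "dz": 1, "ax": 0, "ay": 0, "az": 0, "claw": 15}]}}

```text
time: 7.98
tool_pos: [592.7, 178.5, 136.2]
tool_rot: [0.793, 0.609, 0.003, 0.001]
contact_force: [-4.1, 0.8, -1.8]
gripper_width: 22.8
finger_force: 89.6
```

It's going in, with a light rub on the +x wall, so I'll ease back 1 mm and carry on.

{"method": "servo_tool", "body": {"steps": [{"dx": 0, "dy": -1, "dz": 1, "ax": 0, "ay": 0, "az": 0, "claw": 15}, {"dx": 0, "dy": 0, "dz": 2, "ax": 0, "ay": 0, "az": 0, "claw": 15}, {"dx": 0, "dy": 0, "dz": 2, "ax": 0, "ay": 0, "az": 0, "claw": 15}]}}

```text
time: 8.35
tool_pos: [592.4, 178.8, 131.3]
tool_rot: [0.793, 0.609, 0.004, 0.001]
contact_force: [-0.2, -0.6, -3.2]
gripper_width: 22.6
finger_force: 89.5
```

{"method": "servo_tool", "body": {"steps": [{"dx": 0, "dy": 0, "dz": 2, "ax": 0, "ay": 0, "az": 0, "claw": 15}, {"dx": 0, "dy": 0, "dz": 3, "ax": 0, "ay": 0, "az": 0, "claw": 15}]}}

```text
time: 8.6
tool_pos: [592.3, 178.8, 126.3]
tool_rot: [0.793, 0.609, 0.004, 0.001]
contact_force: [-0.4, -0.8, -4.2]
gripper_width: 22.8
finger_force: 89.4
```

{"method": "servo_tool", "body": {"steps": [{"dx": 0, "dy": 0, "dz": 5, "ax": 0, "ay": 0, "az": 0, "claw": 15}, {"dx": 0, "dy": 0, "dz": 5, "ax": 0, "ay": 0, "az": 0, "claw": 15}, {"dx": 0, "dy": 0, "dz": 5, "ax": 0, "ay": 0, "az": 0, "claw": 15}]}}

```text
time: 8.98
tool_pos: [592.1, 178.8, 110.9]
tool_rot: [0.793, 0.609, 0.003, 0.001]
contact_force: [0.0, 1.2, -4.5]
gripper_width: 22.7
finger_force: 89.4
```

{"method": "servo_tool", "body": {"steps": [{"dx": 0, "dy": 0, "dz": 4, "ax": 0, "ay": 0, "az": 0, "claw": 15}, {"dx": 0, "dy": 0, "dz": 3, "ax": 0, "ay": 0, "az": 0, "claw": 15}, {"dx": 0, "dy": 0, "dz": 2, "ax": 0, "ay": 0, "az": 0, "claw": 15}]}}

```text
time: 9.35
tool_pos: [592.2, 178.8, 102.2]
tool_rot: [0.793, 0.609, 0.003, 0.001]
contact_force: [0.5, -0.3, -3.9]
gripper_width: 22.5
finger_force: 89.4
```

{"method": "servo_tool", "body": {"steps": [{"dx": 0, "dy": 0, "dz": 1, "ax": 0, "ay": 0, "az": 0, "claw": 15}, {"dx": 0, "dy": 0, "dz": 1, "ax": 0, "ay": 0, "az": 0, "claw": 15}, {"dx": 0, "dy": 0, "dz": 1, "ax": 0, "ay": 0, "az": 0, "claw": 15}]}}

```text
time: 9.72
tool_pos: [592.3, 178.9, 99.4]
tool_rot: [0.793, 0.609, 0.004, 0.001]
contact_force: [0.8, -0.3, -3.9]
gripper_width: 22.7
finger_force: 89.4
```

{"method": "servo_tool", "body": {"steps": [{"dx": 0, "dy": 0, "dz": 1, "ax": 0, "ay": 0, "az": 0, "claw": 15}, {"dx": 0, "dy": 0, "dz": 1, "ax": 0, "ay": 0, "az": 0, "claw": 15}]}}

```text
time: 9.98
tool_pos: [592.6, 179.2, 98.6]
tool_rot: [0.793, 0.609, 0.004, 0.001]
contact_force: [-5.1, 1.2, 14.5]
gripper_width: 22.7
finger_force: 91.9
```

{"method": "servo_tool", "body": {"steps": [{"dx": 0, "dy": 0, "dz": 1, "ax": 0, "ay": 0, "az": 0, "claw": 15}, {"dx": 0, "dy": 0, "dz": 0, "ax": 0, "ay": 0, "az": 0, "claw": 15}]}}

```text
time: 10.22
tool_pos: [592.7, 179.2, 98.6]
tool_rot: [0.793, 0.609, 0.004, 0.001]
contact_force: [-5.1, -0.6, 17.6]
gripper_width: 22.7
finger_force: 92.3
```

There's firm contact at TCP 98.6, which puts the edge at about 20.6 mm, so the blade is on the slot floor. I'll ease off, let go and look.

{"method": "servo_tool", "body": {"steps": [{"dx": 0, "dy": 0, "dz": -1, "ax": 0, "ay": 0, "az": 0, "claw": 15}, {"dx": 0, "dy": 0, "dz": 0, "ax": 0, "ay": 0, "az": 0, "claw": 28}, {"dx": 0, "dy": 0, "dz": 0, "ax": 0, "ay": 0, "az": 0, "claw": 34}, {"dx": 0, "dy": 0, "dz": 0, "ax": 0, "ay": 0, "az": 0, "claw": 60}, {"dx": 0, "dy": 0, "dz": 0, "ax": 0, "ay": 0, "az": 0, "claw": 60}], "squeeze": 20}}

```text
time: 10.85
tool_pos: [592.3, 178.8, 97.2]
tool_rot: [0.793, 0.609, 0.003, 0.001]
contact_force: [-0.5, 0.6, 0.2]
gripper_width: 59.7
finger_force: 0.0
```

{"method": "servo_tool", "body": {"steps": [{"dx": 0, "dy": 0, "dz": -10, "ax": 0, "ay": 0, "az": 0, "claw": 60}, {"dx": 0, "dy": 0, "dz": -30, "ax": 0, "ay": 0, "az": 0, "claw": 60}, {"dx": 0, "dy": 0, "dz": -40, "ax": 0, "ay": 0, "az": 0, "claw": 60}, {"dx": 0, "dy": 0, "dz": -50, "ax": 0, "ay": 0, "az": 0, "claw": 60}, {"dx": 0, "dy": 0, "dz": -40, "ax": 0, "ay": 0, "az": 0, "claw": 60}]}}

```text
time: 11.48
tool_pos: [591.4, 178.5, 270.3]
tool_rot: [0.793, 0.609, 0.004, 0.001]
contact_force: [0.4, -0.1, -0.0]
gripper_width: 60.1
finger_force: 0.0
```

{"method": "servo_tool", "body": {"steps": [{"dx": 0, "dy": -50, "dz": 0, "ax": 0, "ay": 0, "az": 0, "claw": 60}, {"dx": 0, "dy": -50, "dz": 0, "ax": 0, "ay": 0, "az": 0, "claw": 60}, {"dx": 0, "dy": -40, "dz": 0, "ax": 0, "ay": 0, "az": 0, "claw": 60}, {"dx": 0, "dy": 0, "dz": 0, "ax": 0, "ay": 0, "az": 0, "claw": 60}]}}

```text
time: 11.98
tool_pos: [453.8, 214.9, 267.4]
tool_rot: [0.793, 0.61, 0.004, 0.001]
contact_force: [0.3, -0.1, -0.7]
gripper_width: 60.2
finger_force: 0.0
```

Run:
```python
from h import *
from station import cams
u=cams.capture("side");t=cams.capture("top")
a=np.hstack([cv2.resize(f["frame"][y:y+90,x:x+90,::-1],(400,400),interpolation=cv2.INTER_CUBIC) for f,y,x in((u,160,240),(t,180,205))])
cv2.imwrite("pics/end.png",a)
```

```text
(no output)
```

View pics/end.png

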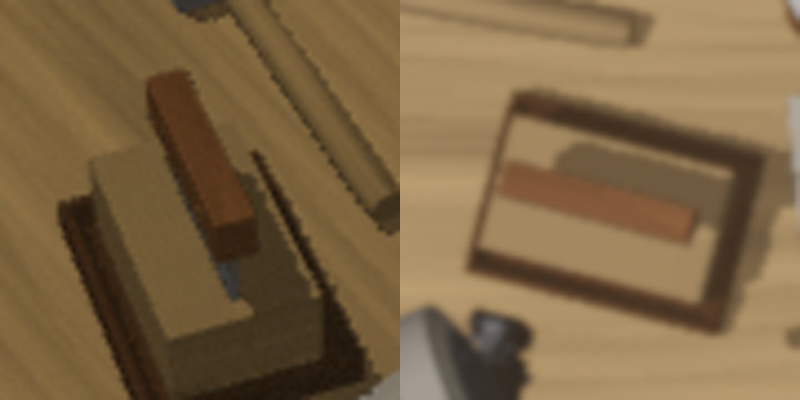

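The scraper stands upright in the slot with the gripper clear. I'll check its height by triangulating the handle's top corners, which should read z ≈ 130.

Run:
```python
from h import *
T=ld("top0.npz");S=ld("side0.npz");k=400/90
f=lambda u,v:(240+u/k-.4,160+v/k-.4);g=lambda u,v:(205+(u-400)/k-.4,180+v/k-.4)
P=[tri(S,f(*a),T,g(*b)) for a,b in(((210,226),(688,243)),((255,208),(697,207)),((188,70),(508,160)),((148,80),(500,196)))]
for p in P:print(p[0].round(1),round(p[1],1))
print(np.mean([p[0] for p in P],0).round(1))
```

```text
[564.1 123.4 132.2] 4.2
[587.1 117.  137.2] 2.5
[619.3 235.5 129.4] 1.7
[596.3 240.4 130.4] 1.2
[591.7 179.1 132.3]
```

The mean top height is 132 mm, within measurement noise of 130, and the scraper is centred at (592, 179). I'm handing it in.

```bash
python3 -c "
from station import manip
print(manip.sign_off())"
```

```text
the job is handed in; nothing more can be done
None
```

I put the scraper in the block's slot blade down, let go and handed the job in at about 12 s; no verdict came back, but my last check showed it upright, with the blade edge about 20 mm above the bench (slot-floor level).

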